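# Fit the pressing plate over the studs of the card press

## Task

Pick up the plywood pressing plate by its handle and fit it on the card press, both steel studs up through its two holes, flat and fully home on the card pads; then let go of it. The studs may stand anywhere along their slot, so feel gently for the moment the holes drop over them: do not force the plate down on them or drop it from above them. Leave the dish, the mug and the paint palette alone.

Things in the scene. Friction and masses are not known exactly. Their poses are not given: they have to be found in the camera images.
- plate: The loose plywood pressing plate, 130 (x) x 220 (y) x 10 (z) mm, about 0.35 kg. Origin: centre of its underside; z up, y along its long side. Two through holes, 12 mm diameter, at y = +55 and -55 mm, x = 0. In the middle of its top stands a dark wooden bar handle (see plate_grip). It may be fitted either way round (half turn).
- plate_grip (a point): Point inside the plate's handle, 36 mm above the plate's underside, over its centre. The handle is 24 mm wide (plate x), 70 mm long (plate y) and rises from 10 to 56 mm above the underside; the fingers close along the plate's x axis.
- base: The fixed base of the card press, a brown plywood board 200 (x) x 300 (y) x 18 (z) mm lying on the table. Origin: centre of its underside; z up, y along its long side. Two pads of card, 55 (x) x 250 (y) mm, 6 mm thick, lie on it at x = +50 and -50 mm. A slot along its y axis holds the stud bar (see base_slot).
- base_pads (a point): Point over the base's centre at the height of the pads' tops, 24 mm above the base's underside. The plate's underside finally rests at this height, its y axis along the base's y (either way).
- base_slot (a point): Mid-slot, over the base's centre, at stud-top height (48 mm above its underside). A bar with two upright steel studs, 10 mm diameter, flat tops with 1.5 mm chamfer, is clamped firmly in the slot. Studs: base x = 0, 110 mm apart in y. The point halfway between them lies off-centre, anywhere from +6 to +36 mm from this point along base y: not measured, find it by feel.
- dish: Blue ceramic dish, 110 mm across, 18 mm high, standing on the table; origin: centre of its underside. Not to be moved.
- mug: White mug, 80 mm across, 90 mm high, its handle to its own +y; origin: centre of its underside. Not to be moved.
- palette: White plastic paint palette, a shallow tray 80 (x) x 150 (y) x 16 mm with wells; origin: centre of its underside. Not to be moved.

How it is judged (in metres and radians):
On the way, in this order (a step that is already met when the one before it is completed fails the run):
1. the plate is lifted and brought above the press base (z of plate in the frame of base above 0.044 m and horizontal distance between plate and base below 0.07 m), for 0.1 s.
2. the plate is home: down on the card pads, flat, with both studs through its holes (z of plate in the frame of base between 0.021 and 0.0265 m and angle between plate's own z axis and vertical below 0.035 rad and x of plate in the frame of base between -0.005 and 0.005 m and y of plate in the frame of base between 0.002 and 0.04 m and angle between the y axis of plate and the y axis of base, either way round below 0.06 rad and linear speed of plate below 0.02 m/s), for 0.2 s.
At the end, for the whole second after the job is handed in: The plate rests on the card pads, both studs through its holes, nothing holding it: underside 21 to 26.5 mm above the base's underside, origin within 5 mm of mid-base in base x and +2 to +40 mm from it in base y, long side within 0.06 rad of the base's, tilt under 0.035 rad (all of step 2 and contact force between the fingers and plate below 0.1 N); the robot touches nothing.
It fails at once if the plate is forced: pressed on the base, studs or pads with more than 40 N (contact force between plate and base above 40 N).
It fails at once if the plate is dropped: out of the fingers while more than 60 mm above the table (height (world z) of plate above 0.06 m and contact force between the fingers and plate below 0.1 N).
It fails at once if the dish is moved more than 20 mm (distance of dish from where it was at the start of the episode above 0.02 m).
It fails at once if the mug is moved more than 20 mm (distance of mug from where it was at the start of the episode above 0.02 m).
It fails at once if the palette is moved more than 20 mm (distance of palette from where it was at the start of the episode above 0.02 m).
It also fails if it takes over 72 s, if anything falls off the work surface, if the arm or the gripper's body presses on something with over 40 N, if the wrist force passes 120 N, or if a joint passes its speed limit or range.

## Robot

A 6-joint arm with a two-finger parallel gripper is mounted at the origin on the work surface. World frame = base frame: x ahead of the robot, y to its left, z up, the work surface at z = 0. Lengths are in m, angles in degrees, forces in N, time in s.
With the tool pointing down it reaches from about 0.275 to 0.825 m from the base axis. Payload 4.9 kg.
Tool frame: the origin (TCP) lies at the very end of the fingers, on their centre line; the grasp point (between the pads) lies 19 mm behind it; z points along the fingers, y is the direction in which the jaws open and shut (so a half turn about z gives the same grasp; the last joint's range is limited). The gripper opens to 85 mm and grips with 20 to 120 N. Pads are 22 mm wide; open, the fingers measure 114 mm over their backs; the gripper's body (76 mm by 85 mm) begins 54 mm behind the grasp point. The pads swing forward as they close: fully open they stand 13 mm farther back than shut.
Start: joints at [-79.309, 18.69, -11.035, 60.275, 0, 82.311], TCP at [0.173, -0.522, 0.231] pointing down, gripper open.
Joint ranges: [-152.03, 152.03], [-55.5, 102.48], [-74.3, 77.21], [-110.64, 120.58], [-84.22, 78.4], [-180, 180]. Speed limits (degrees/s): [147.25, 147.25, 180, 180, 180, 180].

## Interface

Orientations are given as a 3x3 rotation matrix whose columns are the frame's x, y, z axes.
In Python, from rig import robot gives the robot as it stands.
- The arm moves only by the tool send_rows, never from a script. Its argument "targets" is a list of rows, each a list of 3 entries, a list of its own where there are three numbers: the shift along the tool's x, y, z in cm, then the turn, a rotation vector about the tool's x, y, z in degrees, then the finger opening in cm, from 0 to 8.54. In form: [[[x, y, z], [rx, ry, rz], fingers], ...]. A call has 1 to 20 rows; each row shifts and turns the commanded pose from where the row before left it, along the tool's axes as they then stand; what a row does not reach is not made up. A row lasts 1/10 s, in which the tool goes at most 50 mm and 8.59 degrees, less where a joint would pass 70% of its speed; a pose out of reach is approached as far as the arm can. A call is refused whole if a number of a shift passes 5 or a number of a turn 8.59, either way. A call with a gripper value outside its range is refused whole. The fingers move at their own pace and stop on an object; "squeeze" is the grip in N (left out, the last holds). Time passes only in rows, so rows that do not move let the fingers close. It gives the time, the measured TCP pose, the force and the opening at its end, in the units of the state.
- robot.read_state(): the state, without advancing time (a new reading comes with each control period).
- robot.snapshot(name): name is "side" or "top" or "wrist"; returns a dict with "img" (480x640x3 uint8, red, green, blue), "depth" (480x640 float32, m along the optical axis (not along the pixel's ray), 0 where there is no reading), "fovy" (degrees; the focal length in pixels is half the picture's height over the tangent of half this angle, whatever the lens; pixels are square), "cx", "cy" (the principal point, pixels), "R" (3x3) and "t" (3): a world point X has camera coordinates R X + t; the wrist camera has in their place "T_tool_cam" (4x4, takes a point from camera to tool coordinates, whose origin is the TCP and whose axes are the flange's). Camera axes: x right, y down, z forward; pixel columns grow to the right and rows downward; lengths in m; the calibration is good to about 2 mm. A picture is of the moment at which its call begins: read the wrist's pose just before it.
- robot.close_job(): hands the job in, once; it reports no verdict.
The state is a dict: "time_s": time; "joints": joint angles; "qvel": joint speeds; "joint_efforts": joint torques, N m; "ee_pos": TCP position; "ee_rot": TCP orientation; "contact_force": force on the tool from outside, world axes, zero at the start; "ft_torque": the same for the moment, N m; "width": finger opening in m.
Only numpy, scipy, OpenCV 4.12 (cv2) and the standard library are available. Lean on these libraries where they do the work, as an engineer would, in place of code of your own. Each camera call takes 0.05 s, during which the arm holds its last target.

## Working session

There is one attempt and no reset: what is moved stays moved. The work goes in short steps, Python scripts to look and compute and a tool call to move; the robot and the scene stay as the last step left them, time stands still between calls to the robot, and variables do not carry over. Pictures are saved under pics/ and viewed, and the job is handed in when it is done.

Besides the shell and the picture viewer there is one more tool, called after "Call:" as name([rows], argument=value, ...), one row to a line, values as JSON. send_rows: Moves the arm, as the interface text tells. Its arguments: {"type":"object","properties":{"targets":{"type":"array","items":{"type":"array"}},"squeeze":{"type":"number"}},"required":["targets"]}

```bash
ls; mkdir -p pics; cat > snap.py <<'E'
import sys,cv2,pickle
from rig import robot
def go(names,tag):
    for n in names:
        s=robot.read_state(); d=robot.snapshot(n); d['state']=s
        pickle.dump(d,open(f'{n}_{tag}.pkl','wb'))
        cv2.imwrite(f'pics/{n}_{tag}.png',d['img'][:,:,::-1])
        print(n,d['fovy'],d['cx'],d['cy'],d.get('R'),d.get('t'),d.get('T_tool_cam'))
    print(s)
if __name__=='__main__': go(sys.argv[2:],sys.argv[1])
E
python3 snap.py a side top wrist
```

```text
pics
side 44.16843919932027 324.1254608424949 238.7338200819894 [[-0.83239293 -0.55416184 -0.00516407]
 [-0.32721637  0.49898161 -0.80246296]
 [ 0.44727112 -0.66627473 -0.59667959]] [0.54041612 0.25125659 1.25803784] None
top 43.03578664769771 316.34975463308575 248.2313444830454 [[-0.02369867 -0.99970004  0.00618155]
 [-0.97647591  0.02182166 -0.21451948]
 [ 0.21432024 -0.01111996 -0.97670015]] [0.00578242 0.65416388 1.33743462] None
wrist 65.01874420211813 319.4004018340264 241.23812003603382 None None [[-9.36919765e-04 -9.55340773e-01 -2.95504873e-01  7.52680199e-02]
 [ 9.99999557e-01 -9.22869018e-04 -1.87018739e-04 -1.07351316e-03]
 [-9.40456647e-05 -2.95504917e-01  9.55341214e-01 -1.43770367e-01]
 [ 0.00000000e+00  0.00000000e+00  0.00000000e+00  1.00000000e+00]]
{'time_s': 0.1, 'joints': array([-7.93091865e+01,  1.87263905e+01, -1.10851419e+01,  6.02741997e+01,
       -3.41106209e-04,  8.23103271e+01]), 'qvel': array([ 0.08090618, -0.10710946,  0.21974762,  0.00316462, -0.03656617,
        0.02688345]), 'joint_efforts': array([ 1.15627208e-03, -4.44239473e+01,  2.63038051e+01,  7.91819359e-03,
       -9.99510848e-05, -2.90102619e-06]), 'ee_pos': array([ 0.1733385 , -0.52143862,  0.2306023 ]), 'ee_rot': array([[ 9.48983485e-01,  3.15325648e-01, -2.83428693e-04],
       [ 3.15325715e-01, -9.48982368e-01,  1.46923098e-03],
       [ 1.94317379e-04, -1.48364829e-03, -9.99998881e-01]]), 'contact_force': array([ 0.27254728,  0.70751137, -0.48093967]), 'ft_torque': array([-0.01945398, -0.03505948, -0.03108454]), 'width': 0.08518678191598641}
```

View pics/top_a.png

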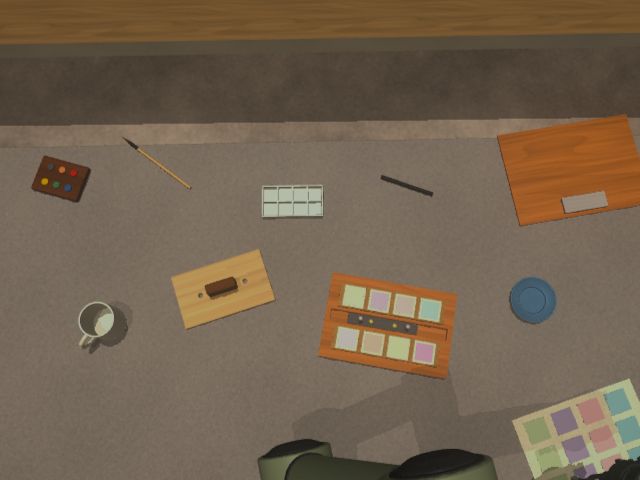

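View pics/side_a.png

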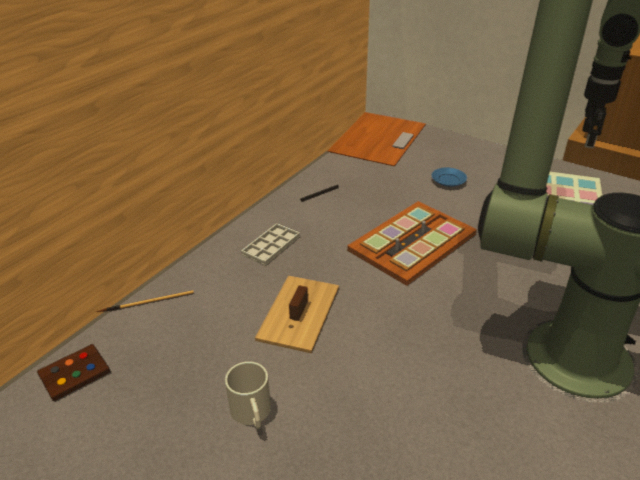

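View pics/wrist_a.png

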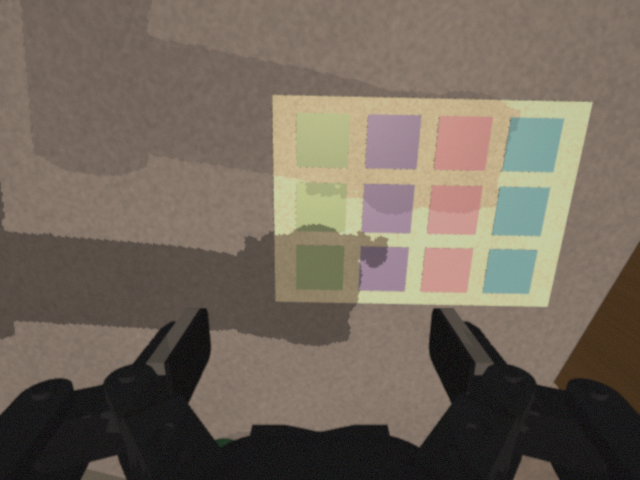

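The top view shows the plate at about (223,289), the base at (388,326) with a stud bar near (382,324), the mug at (97,320), the palette at (292,201) and the dish at (533,300). I'll zoom in on the plate and base.

```bash
python3 - <<'E'
import cv2
im=cv2.imread('pics/top_a.png')
a=cv2.resize(im[265:385,310:465],None,fx=5,fy=5,interpolation=cv2.INTER_CUBIC)
cv2.imwrite('pics/z1.png',a)
a=cv2.resize(im[240:335,160:285],None,fx=6,fy=6,interpolation=cv2.INTER_CUBIC)
cv2.imwrite('pics/z2.png',a)
im=cv2.imread('pics/side_a.png')
a=cv2.resize(im[195:285,340:480],None,fx=5.5,fy=5.5,interpolation=cv2.INTER_CUBIC)
cv2.imwrite('pics/z3.png',a)
E
```

```text
(no output)
```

View pics/z1.png

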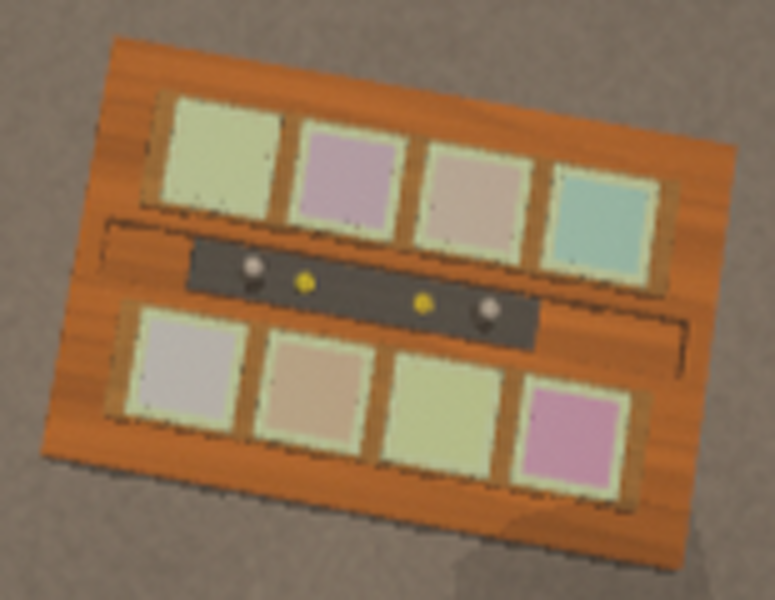

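View pics/z2.png

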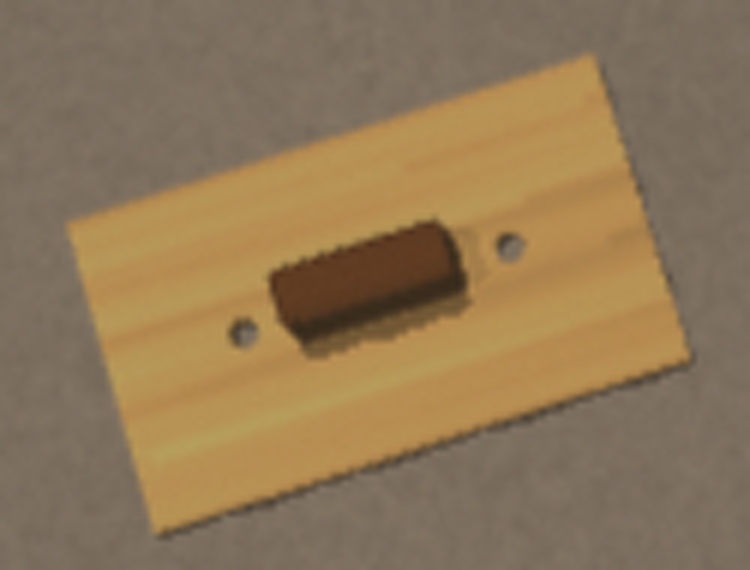

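View pics/z3.png

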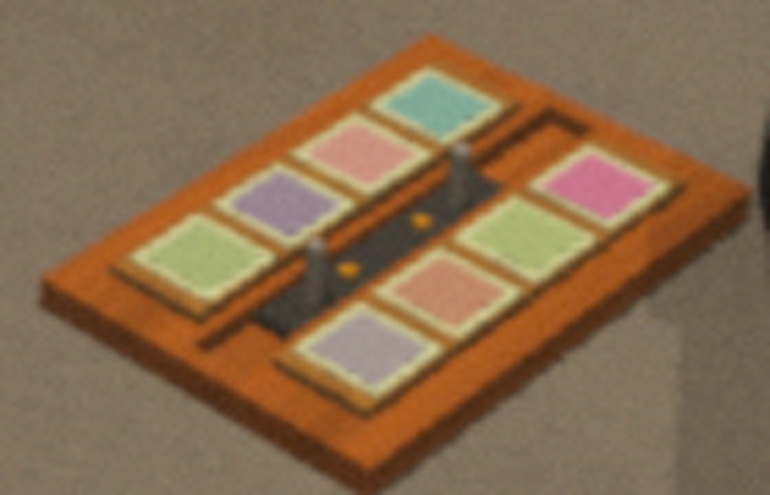

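The studs are visible in both views: top zoom (254,265) and (489,308), side zoom (317,243) and (460,150). I'll triangulate these first and refine with the wrist camera afterwards.

```bash
cat > geo.py <<'E'
import pickle,numpy as np
def load(n): return pickle.load(open(n+'.pkl','rb'))
def cam(d):
    f=240/np.tan(np.radians(d['fovy'])/2)
    if d.get('R') is not None: return f,d['cx'],d['cy'],np.array(d['R']),np.array(d['t'])
    T=np.eye(4);T[:3,:3]=d['state']['ee_rot'];T[:3,3]=d['state']['ee_pos']
    M=np.linalg.inv(T@np.array(d['T_tool_cam']))
    return f,d['cx'],d['cy'],M[:3,:3],M[:3,3]
def ray(d,p):
    f,cx,cy,R,t=cam(d)
    return -R.T@t, R.T@np.array([(p[0]-cx)/f,(p[1]-cy)/f,1])
def atz(d,p,z):
    o,v=ray(d,p); return o+v*(z-o[2])/v[2]
def tri(*dp):
    A=np.zeros((3,3));b=np.zeros(3);L=[]
    for d,p in dp:
        o,v=ray(d,p);v=v/np.linalg.norm(v);P=np.eye(3)-np.outer(v,v);A+=P;b+=P@o;L.append((P,o))
    X=np.linalg.solve(A,b)
    return X,[np.linalg.norm(P@(X-o)) for P,o in L]
def proj(d,X):
    f,cx,cy,R,t=cam(d); c=R@np.asarray(X)+t; return np.array([cx+f*c[0]/c[2],cy+f*c[1]/c[2]])
E
python3 - <<'E'
from geo import *
np.set_printoptions(precision=4,suppress=True)
T=load('top_a');S=load('side_a')
z1=lambda x,y:(310+(x+.5)/5-.5,265+(y+.5)/5-.5)
z2=lambda x,y:(160+(x+.5)/6-.5,240+(y+.5)/6-.5)
z3=lambda x,y:(340+(x+.5)/5.5-.5,195+(y+.5)/5.5-.5)
print('studs',tri((T,z1(254,265)),(S,z3(317,243))),tri((T,z1(489,308)),(S,z3(460,150))))
a,b=atz(T,z1(254,265),.048),atz(T,z1(489,308),.048);print(a,b,(a+b)/2,np.linalg.norm(a-b))
c=[atz(T,z1(*p),.018) for p in [(115,38),(736,146),(683,570),(42,457)]]
print('base',np.array(c),sum(c)/4,[np.linalg.norm(c[i]-c[i-1]) for i in range(4)])
# base y axis: toward image left or right
for n,(i,j) in dict(long1=(0,1),long2=(3,2)).items(): v=c[i]-c[j];print(np.degrees(np.arctan2(v[1],v[0])))
v=a-b;print('stud ang',np.degrees(np.arctan2(v[1],v[0])))
c=[atz(T,z2(*p),.010) for p in [(68,222),(594,55),(692,360),(158,535)]]
print('plate',np.array(c),sum(c)/4,[np.linalg.norm(c[i]-c[i-1]) for i in range(4)])
for i,j in((0,1),(3,2)): v=c[i]-c[j];print(np.degrees(np.arctan2(v[1],v[0])))
a,b=atz(T,z2(244,332),.01),atz(T,z2(510,246),.01);print('holes',a,b,(a+b)/2,np.linalg.norm(a-b));v=a-b;print(np.degrees(np.arctan2(v[1],v[0])))
h=[atz(T,z2(*p),.056) for p in [(272,275),(432,220),(465,285),(303,335)]]
print('handle top?',sum(h)/4)
print('hand tri',atz(T,(292,201),.016),'mug',atz(T,(97,320),.09))
E
```

```text
studs (array([ 0.4941, -0.1071,  0.0449]), [np.float64(7.740904949439664e-05), np.float64(7.740904949434819e-05)]) (array([ 0.4722, -0.2143,  0.0436]), [np.float64(0.00013973259084558838), np.float64(0.00013973259084564487)])
[ 0.4939 -0.1068  0.048 ] [ 0.4717 -0.2137  0.048 ] [ 0.4828 -0.1602  0.048 ] 0.10915477772070623
base [[ 0.6064 -0.0472  0.018 ]
 [ 0.5479 -0.3397  0.018 ]
 [ 0.3525 -0.3009  0.018 ]
 [ 0.4105 -0.0077  0.018 ]] [ 0.4793 -0.1739  0.018 ] [np.float64(0.19985215451148067), np.float64(0.2982780202849269), np.float64(0.19924829012396353), np.float64(0.29896470921934837)]
78.68393372289822
78.79966007920252
stud ang 78.295861901046
plate [[0.606  0.3389 0.01  ]
 [0.6693 0.1295 0.01  ]
 [0.5451 0.0912 0.01  ]
 [0.4811 0.3004 0.01  ]] [0.5754 0.215  0.01  ] [np.float64(0.1306869386626237), np.float64(0.21880491564158164), np.float64(0.13004262085659435), np.float64(0.21875660672447977)]
106.83793505347175
107.00662822858651
holes [0.5602 0.2682 0.01  ] [0.5923 0.1631 0.01  ] [0.5763 0.2157 0.01  ] 0.10984675683945731
106.96584318408756
handle top? [0.5732 0.2126 0.056 ]
hand tri [0.7858 0.0469 0.016 ] mug [0.4978 0.4815 0.09  ]
```

The studs' midpoint is about +14 mm along base y. I'll fly over the base for a wrist view, turning the tool to the base yaw of 78.7°.

Call:
send_rows([
  [[3.4,-2.04,0],[0,0,0],8.5],
  [[3.4,-2.04,0],[0,0,0],8.5],
  [[3.4,-2.04,0],[0,0,0],8.5],
  [[3.4,-2.04,0],[0,0,0],8.5],
  [[3.4,-2.04,0],[0,0,0],8.5],
  [[3.4,-2.04,0],[0,0,0],8.5],
  [[3.4,-2.04,0],[0,0,0],8.5],
  [[3.4,-2.04,0],[0,0,0],8.5],
  [[3.4,-2.04,0],[0,0,0],8.5],
  [[3.4,-2.04,0],[0,0,0],8.5],
  [[3.4,-2.04,0],[0,0,0],8.5],
  [[3.4,-2.04,0],[0,0,0],8.5],
  [[0,0,0],[0,0,-8.5],8.5],
  [[0,0,0],[0,0,-8.5],8.5],
  [[0,0,0],[0,0,-8.5],8.5],
  [[0,0,0],[0,0,-8.5],8.5],
  [[0,0,0],[0,0,-8.5],8.5],
  [[0,0,0],[0,0,-8.5],8.5],
  [[0,0,0],[0,0,-8.5],8.5],
  [[0,0,0],[0,0,-0.8],8.5],
])

```text
time_s: 2.15
ee_pos: [0.4832, -0.1609, 0.231]
ee_rot: [[0.196, 0.981, -0.001], [0.981, -0.196, 0.0], [0.0, -0.001, -1.0]]
contact_force: [-0.1, -0.6, 0.1]
width: 0.0851
```

Call:
send_rows([
  [[0,0,0],[0,0,0],8.5],
  [[0,0,0],[0,0,0],8.5],
])

```text
time_s: 2.35
ee_pos: [0.4833, -0.161, 0.2312]
ee_rot: [[0.198, 0.98, -0.0], [0.98, -0.198, 0.0], [0.0, -0.0, -1.0]]
contact_force: [0.6, 0.0, -0.5]
width: 0.0852
```

```bash
python3 snap.py b wrist
```

```text
wrist 65.01874420211813 319.4004018340264 241.23812003603382 None None [[-9.36929040e-04 -9.55319163e-01 -2.95574728e-01  7.62833579e-02]
 [ 9.99999561e-01 -9.04041107e-04 -2.47926592e-04 -6.80993521e-04]
 [-3.03626796e-05 -2.95574830e-01  9.55319590e-01 -1.43771780e-01]
 [ 0.00000000e+00  0.00000000e+00  0.00000000e+00  1.00000000e+00]]
{'time_s': 2.35, 'joints': array([-2.67263549e+01,  1.44208801e+01, -1.69746984e+01,  5.86194946e+01,
       -9.62426958e-04,  7.47132726e+01]), 'qvel': array([ 0.0976543 , -0.03762815,  0.07861914, -0.04518267, -0.07441649,
       -0.53573433]), 'joint_efforts': array([ 2.29990103e-03, -4.00038779e+01,  2.59728026e+01,  4.29975349e-03,
       -3.98976169e-05,  8.43795016e-03]), 'ee_pos': array([ 0.48334814, -0.16097951,  0.23116063]), 'ee_rot': array([[ 1.98335283e-01,  9.80134203e-01, -2.42525080e-04],
       [ 9.80134232e-01, -1.98335263e-01,  1.03310471e-04],
       [ 5.31568504e-05, -2.58197245e-04, -9.99999965e-01]]), 'contact_force': array([ 0.61522958,  0.04372927, -0.48503552]), 'ft_torque': array([ 0.00557923,  0.01195692, -0.05343978]), 'width': 0.0851684910337342}
```

View pics/wrist_b.png

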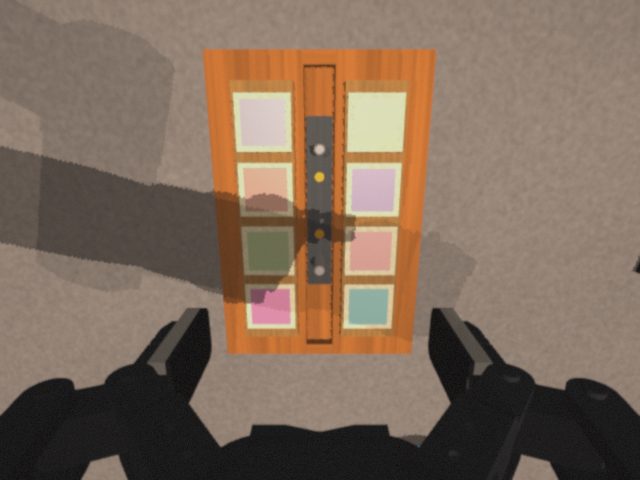

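Stud tops are at (319,149) and (319,270). The base's top-face corners are at about (205,51), (434,51), (411,353) and (228,353).

```bash
python3 - <<'E'
from geo import *
import cv2
np.set_printoptions(precision=4,suppress=True)
W=load('wrist_b')
for z in(.045,.048):
    a,b=[atz(W,p,z) for p in((319,149),(319,270))]
    v=a-b;print('studs',a,b,(a+b)/2,np.linalg.norm(v),np.degrees(np.arctan2(v[1],v[0])))
c=[atz(W,p,.018) for p in((205,51),(434,51),(411,353),(228,353))]
print('base',sum(c)/4,[np.linalg.norm(c[i]-c[i-1]) for i in range(4)])
for i,j in((0,3),(1,2)): v=c[i]-c[j];print(np.degrees(np.arctan2(v[1],v[0])))
T=load('top_a')
z1=lambda x,y:(310+(x+.5)/5-.5,265+(y+.5)/5-.5)
print(tri((T,z1(254,265)),(W,(319,149))),tri((T,z1(489,308)),(W,(319,270))))
im=cv2.imread('pics/wrist_b.png');cv2.imwrite('pics/z4.png',cv2.resize(im[100:300,270:370],None,fx=3,fy=3,interpolation=cv2.INTER_CUBIC))
E
```

```text
studs [ 0.4935 -0.1054  0.045 ] [ 0.4714 -0.2137  0.045 ] [ 0.4825 -0.1595  0.045 ] 0.1105866718127963 78.4886878418829
studs [ 0.4935 -0.1052  0.048 ] [ 0.4717 -0.2126  0.048 ] [ 0.4826 -0.1589  0.048 ] 0.10958114535779019 78.4886878418829
base [ 0.4801 -0.1732  0.018 ] [np.float64(0.2986869913537966), np.float64(0.1964922563131849), np.float64(0.29864926951687437), np.float64(0.19991246992040704)]
78.18308354088721
78.8392128703434
(array([ 0.4935, -0.1056,  0.0535]), [np.float64(0.0007517980381160872), np.float64(0.000751798038116146)]) (array([ 0.4717, -0.2139,  0.045 ]), [np.float64(0.0003497931370899548), np.float64(0.00034979313708996014)])
```

View pics/z4.png

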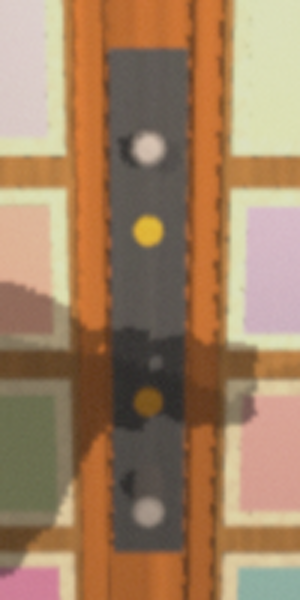

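Stud midpoint is about (0.4827, -0.1593), yaw 78.5°. Next, over the plate.

Call:
send_rows([
  [[3.87,0.17,0],[0,0,0],8.5],
  [[3.87,0.17,0],[0,0,0],8.5],
  [[3.87,0.17,0],[0,0,0],8.5],
  [[3.87,0.17,0],[0,0,0],8.5],
  [[3.87,0.17,0],[0,0,0],8.5],
  [[3.87,0.17,0],[0,0,0],8.5],
  [[3.87,0.17,0],[0,0,0],8.5],
  [[3.87,0.17,0],[0,0,0],8.5],
  [[3.87,0.17,0],[0,0,0],8.5],
  [[3.87,0.17,0],[0,0,0],8.5],
  [[0,0,0],[0,0,-7.1],8.5],
  [[0,0,0],[0,0,-7.1],8.5],
  [[0,0,0],[0,0,-7.1],8.5],
  [[0,0,0],[0,0,-7.1],8.5],
  [[0,0,0],[0,0,0],8.5],
  [[0,0,0],[0,0,0],8.5],
])

```text
time_s: 4.0
ee_pos: [0.576, 0.2151, 0.2312]
ee_rot: [[-0.291, 0.957, -0.0], [0.957, 0.291, -0.0], [-0.0, -0.0, -1.0]]
contact_force: [-0.4, 0.6, -0.7]
width: 0.0849
```

```bash
python3 snap.py c wrist
```

```text
wrist 65.01874420211813 319.4004018340264 241.23812003603382 None None [[-9.36928001e-04 -9.55318122e-01 -2.95578091e-01  7.65051358e-02]
 [ 9.99999561e-01 -8.90213567e-04 -2.92614504e-04 -1.98262353e-04]
 [ 1.64123121e-05 -2.95578235e-01  9.55318537e-01 -1.43771940e-01]
 [ 0.00000000e+00  0.00000000e+00  0.00000000e+00  1.00000000e+00]]
{'time_s': 4.0, 'joints': array([ 1.36030325e+01,  2.56537319e+01, -5.70802626e-01,  6.37831672e+01,
       -6.43554122e-04,  8.67068911e+01]), 'qvel': array([-0.13212028, -0.09488051, -0.01323202, -0.03910589,  0.1052886 ,
       -0.53373197]), 'joint_efforts': array([ 4.90440975e-02, -5.11677468e+01,  2.68000978e+01,  2.12854087e-03,
        1.81814536e-03, -2.38572486e-02]), 'ee_pos': array([0.57604831, 0.21511369, 0.23119856]), 'ee_rot': array([[-2.90637757e-01,  9.56833150e-01, -1.28006623e-04],
       [ 9.56833159e-01,  2.90637754e-01, -4.25315424e-05],
       [-3.49203223e-06, -1.34842254e-04, -9.99999991e-01]]), 'contact_force': array([-0.37799248,  0.5862068 , -0.69040168]), 'ft_torque': array([-0.02430937,  0.00010075,  0.00615729]), 'width': 0.0848652734455212}
```

View pics/wrist_c.png

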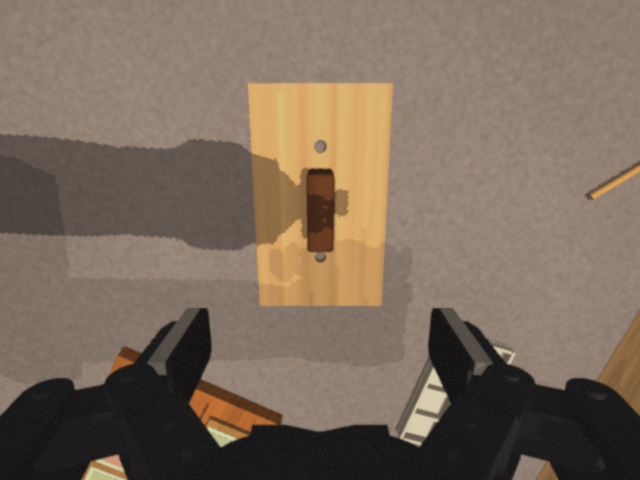

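Holes are at (320,146) and (320,257), plate corners at (249,83), (392,83), (383,305) and (260,305), and the handle top at about (320,170–250).

```bash
python3 - <<'E'
from geo import *
np.set_printoptions(precision=4,suppress=True)
W=load('wrist_c');T=load('top_a')
z2=lambda x,y:(160+(x+.5)/6-.5,240+(y+.5)/6-.5)
c=[atz(W,p,.010) for p in((249,83),(392,83),(383,305),(260,305))]
print('plate',sum(c)/4,[np.linalg.norm(c[i]-c[i-1]) for i in range(4)])
for i,j in((0,3),(1,2)): v=c[i]-c[j];print(np.degrees(np.arctan2(v[1],v[0])))
a,b=[atz(W,p,.01) for p in((320,146),(320,257))];v=a-b
print('holes',(a+b)/2,np.linalg.norm(v),np.degrees(np.arctan2(v[1],v[0])))
print('tri plate corners',[tri((W,p),(T,z2(*q)))[0] for p,q in zip(((249,83),(392,83),(383,305),(260,305)),((68,222),(594,55),(692,360),(158,535)))])
print('tri',[tri((W,p),(T,z2(*q)))[0] for p,q in zip(((249,83),(392,83),(383,305),(260,305)),((158,535),(68,222),(594,55),(692,360)))])
s=W['state'];R=s['ee_rot'];print('ee yaw',np.degrees(np.arctan2(R[1,0],R[0,0])))
m=(a+b)/2-s['ee_pos'];print('hole mid in tool',R.T@m)
print('handle',atz(W,(320,172),.056),atz(W,(320,248),.056), [ (W['depth'][y,320]) for y in (190,210,230)])
f,cx,cy,Rr,t=cam(W)
for p in((320,200),(320,230),(300,100)):
  d=W['depth'][p[1],p[0]];o,v=ray(W,p);print('depth pt',o+v*d)
E
```

```text
plate [0.5767 0.2176 0.01  ] [np.float64(0.22016436804042588), np.float64(0.12837969781778372), np.float64(0.22017129113908535), np.float64(0.13167881723865044)]
106.74120550334491
107.5997695978828
holes [0.5757 0.2171 0.01  ] 0.11075414325717968 106.86942396418182
tri plate corners [array([0.5473, 0.2801, 0.3126]), array([0.3044, 0.0226, 1.8474]), array([0.6061, 0.115 , 0.0172]), array([0.5048, 0.2407, 0.2702])]
tri [array([ 0.4814,  0.3036, -0.0001]), array([ 0.6095,  0.3446, -0.0135]), array([0.6716, 0.1301, 0.007 ]), array([0.5458, 0.0914, 0.0061])]
ee yaw 106.89614147312452
hole mid in tool [0.002  0.0003 0.2212]
handle [0.5651 0.2521 0.056 ] [0.5845 0.1879 0.056 ] [np.float32(0.3188032), np.float32(0.3244131), np.float32(0.33097774)]
depth pt [0.5719 0.2297 0.0578]
depth pt [0.5797 0.2038 0.0559]
depth pt [0.5305 0.3037 0.0108]
```

The hole midpoint is 2 mm along tool +x. I'll correct for that, descend to TCP z≈0.020, then close.

Call:
send_rows([
  [[0.2,0.03,4],[0,0,0],8.5],
  [[0,0,4],[0,0,0],8.5],
  [[0,0,4],[0,0,0],8.5],
  [[0,0,3.5],[0,0,0],8.5],
  [[0,0,2.5],[0,0,0],8.5],
  [[0,0,1.5],[0,0,0],8.5],
  [[0,0,1],[0,0,0],8.5],
  [[0,0,0.6],[0,0,0],8.5],
  [[0,0,0],[0,0,0],8.5],
  [[0,0,0],[0,0,0],8.5],
])

```text
time_s: 5.05
ee_pos: [0.5765, 0.2173, 0.0211]
ee_rot: [[-0.293, 0.956, 0.001], [0.956, 0.293, 0.0], [-0.0, 0.001, -1.0]]
contact_force: [-0.1, -1.0, 0.2]
width: 0.0854
```

Call:
send_rows([
  [[0,0,0],[0,0,0],1.5],
  [[0,0,0],[0,0,0],1.5],
  [[0,0,0],[0,0,0],1.5],
  [[0,0,0],[0,0,0],1.5],
  [[0,0,0],[0,0,0],1.5],
  [[0,0,0],[0,0,0],1.5],
  [[0,0,0],[0,0,0],1.5],
  [[0,0,0],[0,0,0],1.5],
], squeeze=60)

```text
time_s: 5.85
ee_pos: [0.5762, 0.2173, 0.0207]
ee_rot: [[-0.294, 0.956, 0.001], [0.956, 0.294, 0.0], [-0.0, 0.001, -1.0]]
contact_force: [-0.1, 0.5, 4.6]
width: 0.0231
```

Gripped at 23 mm. Lifting.

Call:
send_rows([
  [[0,0,0],[0,0,0],1.5],
  [[0,0,-0.5],[0,0,0],1.5],
  [[0,0,-1],[0,0,0],1.5],
  [[0,0,-2],[0,0,0],1.5],
  [[0,0,-2.5],[0,0,0],1.5],
  [[0,0,-2.5],[0,0,0],1.5],
  [[0,0,-1.5],[0,0,0],1.5],
  [[0,0,-1],[0,0,0],1.5],
  [[0,0,0],[0,0,0],1.5],
  [[0,0,0],[0,0,0],1.5],
], squeeze=90)

```text
time_s: 6.85
ee_pos: [0.5751, 0.217, 0.1296]
ee_rot: [[-0.294, 0.956, -0.001], [0.956, 0.294, -0.0], [0.0, -0.001, -1.0]]
contact_force: [-0.4, -0.1, -4.9]
width: 0.0229
```

```bash
python3 snap.py d wrist side
```

```text
wrist 65.01874420211813 319.4004018340264 241.23812003603382 None None [[-9.37034286e-04 -9.55318449e-01 -2.95577032e-01  7.65058277e-02]
 [ 9.99999561e-01 -8.90242523e-04 -2.92880562e-04 -1.96186540e-04]
 [ 1.66589617e-05 -2.95577177e-01  9.55318864e-01 -1.43771660e-01]
 [ 0.00000000e+00  0.00000000e+00  0.00000000e+00  1.00000000e+00]]
side 44.16843919932027 324.1254608424949 238.7338200819894 [[-0.83239293 -0.55416184 -0.00516407]
 [-0.32721637  0.49898161 -0.80246296]
 [ 0.44727112 -0.66627473 -0.59667959]] [0.54041612 0.25125659 1.25803784] None
{'time_s': 6.9, 'joints': array([ 1.37932256e+01,  3.01037249e+01, -8.96402067e+00,  5.10551334e+01,
        1.15068220e-03,  8.67139095e+01]), 'qvel': array([ 0.05008156,  0.40418954, -0.25903991,  0.06442571, -0.00855455,
       -0.03309799]), 'joint_efforts': array([ 4.51316329e-03, -5.56824875e+01,  2.61645842e+01, -2.34133168e-02,
       -2.41809394e-03, -2.63760273e-05]), 'ee_pos': array([0.57485155, 0.21691676, 0.12912611]), 'ee_rot': array([[-2.93695093e-01,  9.55896874e-01, -2.08758292e-03],
       [ 9.55899143e-01,  2.93694716e-01, -4.91818296e-04],
       [ 1.42984500e-04, -2.13996334e-03, -9.99997700e-01]]), 'contact_force': array([ 0.21937706, -0.07331718, -3.58780291]), 'ft_torque': array([0.0335761 , 0.05483707, 0.04008926]), 'width': 0.023190367253054976}
```

View pics/wrist_d.png

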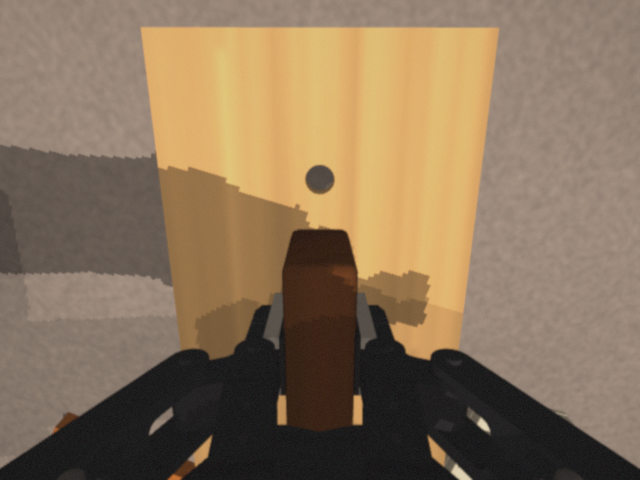

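View pics/side_d.png

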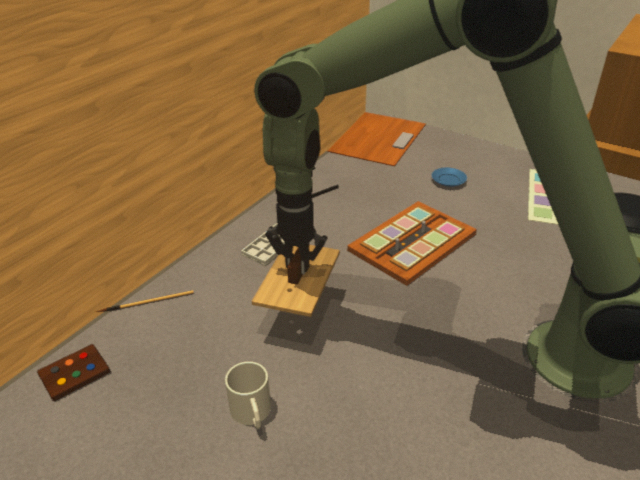

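The plate hangs level. The near hole is at (320,179) and the far edge runs (142,28)–(498,28).

```bash
python3 - <<'E'
from geo import *
np.set_printoptions(precision=4,suppress=True)
W=load('wrist_d')
s=W['state'];R=s['ee_rot'];p0=s['ee_pos'];ztop=p0[2]-0.0107
for n,p in dict(hole=(320,179),e1=(142,28),e2=(498,28),left=(160,165),left2=(179,330),r=(483,165),r2=(461,330)).items():
  print(n,R.T@(atz(W,p,ztop)-p0))
E
```

```text
hole [0.0553 0.     0.0107]
e1 [ 0.1103 -0.065   0.0108]
e2 [0.1102 0.0651 0.0106]
left [ 0.061  -0.0647  0.0108]
left2 [-0.0143 -0.0653  0.0108]
r [0.0609 0.0659 0.0106]
r2 [-0.0143  0.0653  0.0106]
```

Relative to the tool, the plate is centred within about 0.3 mm and square. Carrying it over the press at height.

Call:
send_rows([
  [[-1.0,-0.6,0],[0,0,0],1.5],
  [[-2.0,-1.2,0],[0,0,0],1.5],
  [[-2.7,-1.6,0],[0,0,0],1.5],
  [[-2.7,-1.62,0],[0,0,0],1.5],
  [[-2.7,-1.62,0],[0,0,0],1.5],
  [[-2.7,-1.62,0],[0,0,0],1.5],
  [[-2.7,-1.62,0],[0,0,0],1.5],
  [[-2.7,-1.62,0],[0,0,0],1.5],
  [[-2.7,-1.62,0],[0,0,0],1.5],
  [[-2.7,-1.62,0],[0,0,0],1.5],
  [[-2.7,-1.62,0],[0,0,0],1.5],
  [[-2.7,-1.62,0],[0,0,0],1.5],
  [[-2.2,-1.3,0],[0,0,0],1.5],
  [[-1.0,-0.6,0],[0,0,0],1.5],
  [[0,0,0],[0,0,7.15],1.5],
  [[0,0,0],[0,0,7.15],1.5],
  [[0,0,0],[0,0,7.15],1.5],
  [[0,0,0],[0,0,7.15],1.5],
  [[0,0,0],[0,0,0],1.5],
  [[0,0,0],[0,0,0],1.5],
])

```text
time_s: 8.95
ee_pos: [0.4829, -0.1583, 0.13]
ee_rot: [[0.197, 0.98, -0.001], [0.98, -0.197, 0.0], [0.0, -0.001, -1.0]]
contact_force: [0.1, 0.6, -4.0]
width: 0.0227
```

```bash
python3 - <<'E'
from rig import robot
import numpy as np
s=robot.read_state();R=s['ee_rot'];d=np.array([.4827,-.159,0])-s['ee_pos'];print(s['ee_pos'],R.T@d*100,np.degrees(np.arctan2(R[1,0],R[0,0])),s['contact_force'],s['width'])
E
```

```text
[ 0.48288748 -0.1583364   0.13001979] [-7.19947941e-02  2.90349282e-03  1.30019626e+01] 78.63906131140867 [ 0.07603187  0.59930853 -3.96896259] 0.02269686871516267
```

Call:
send_rows([
  [[-0.07,0,0.5],[0,0,0.1],1.5],
  [[0,0,1],[0,0,0],1.5],
  [[0,0,1],[0,0,0],1.5],
  [[0,0,1],[0,0,0],1.5],
  [[0,0,1],[0,0,0],1.5],
  [[0,0,0.5],[0,0,0],1.5],
  [[0,0,0.3],[0,0,0],1.5],
  [[0,0,0],[0,0,0],1.5],
  [[0,0,0],[0,0,0],1.5],
])

```text
time_s: 9.85
ee_pos: [0.4834, -0.1594, 0.0775]
ee_rot: [[0.201, 0.98, 0.0], [0.98, -0.201, -0.0], [-0.0, 0.0, -1.0]]
contact_force: [-0.2, 0.4, -3.8]
width: 0.023
```

```bash
python3 snap.py e wrist; python3 -c "
import cv2
im=cv2.imread('pics/wrist_e.png');cv2.imwrite('pics/e_z.png',cv2.resize(im[140:220,260:380],None,fx=6,fy=6,interpolation=cv2.INTER_CUBIC))"
```

```text
wrist 65.01874420211813 319.4004018340264 241.23812003603382 None None [[-9.36870999e-04 -9.55318997e-01 -2.95575263e-01  7.62809876e-02]
 [ 9.99999561e-01 -9.04018541e-04 -2.47803218e-04 -6.82834259e-04]
 [-3.04743969e-05 -2.95575366e-01  9.55319424e-01 -1.43772416e-01]
 [ 0.00000000e+00  0.00000000e+00  0.00000000e+00  1.00000000e+00]]
{'time_s': 9.85, 'joints': array([-2.65669753e+01,  2.37016595e+01, -2.89852107e+01,  3.72878960e+01,
        1.35194902e-03,  7.50497085e+01]), 'qvel': array([ 0.04488985, -0.3705416 ,  0.19240199,  0.0514075 , -0.02844048,
        0.06438422]), 'joint_efforts': array([-2.57227162e-03, -4.46140838e+01,  2.13548523e+01,  7.13056492e-03,
       -2.84497117e-03, -2.62260937e-04]), 'ee_pos': array([ 0.48335756, -0.15940238,  0.07749249]), 'ee_rot': array([[ 2.01363166e-01,  9.79516570e-01,  4.04463952e-04],
       [ 9.79516650e-01, -2.01363110e-01, -1.75867425e-04],
       [-9.08209375e-05,  4.31592396e-04, -9.99999903e-01]]), 'contact_force': array([-0.20075397,  0.4114131 , -3.78696526]), 'ft_torque': array([-0.02815053,  0.01433915,  0.0276691 ]), 'width': 0.02304528929957213}
```

View pics/e_z.png

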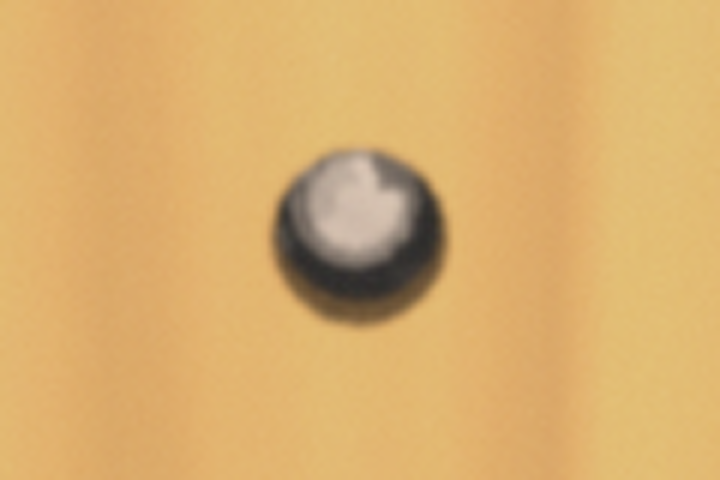

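The stud top shows through the hole, centred at zoom (360,211). The hole centre is at (360,236).

```bash
python3 - <<'E'
from geo import *
np.set_printoptions(precision=5,suppress=True)
W=load('wrist_e')
s=W['state'];R=s['ee_rot'];p0=s['ee_pos']
z=lambda x,y:(260+(x+.5)/6-.5,140+(y+.5)/6-.5)
h=R.T@(atz(W,z(360,236),p0[2]-.0107)-p0)
for y in(208,211,214):
  st=R.T@(atz(W,z(360,y),.048)-p0); print(h,st,st-h)
print(np.degrees(np.arctan2(R[1,0],R[0,0])))
E
```

```text
[ 0.05513 -0.00062  0.01069] [ 0.05468 -0.00061  0.02949] [-0.00045  0.00001  0.01879]
[ 0.05513 -0.00062  0.01069] [ 0.05446 -0.00061  0.02949] [-0.00068  0.00001  0.01879]
[ 0.05513 -0.00062  0.01069] [ 0.05423 -0.00061  0.02949] [-0.0009   0.00001  0.01879]
78.38331532951574
```

Call:
send_rows([
  [[-0.06,0,0.2],[0,0,0],1.5],
  [[0,0,0.2],[0,0,0],1.5],
  [[0,0,0.2],[0,0,0],1.5],
  [[0,0,0],[0,0,0],1.5],
  [[0,0,0],[0,0,0],1.5],
])

```text
time_s: 10.4
ee_pos: [0.4829, -0.1599, 0.0712]
ee_rot: [[0.202, 0.979, -0.0], [0.979, -0.202, 0.0], [0.0, -0.0, -1.0]]
contact_force: [0.2, 0.1, -3.4]
width: 0.0227
```

Call:
send_rows([
  [[0,0,0.1],[0,0,0],1.5],
  [[0,0,0.1],[0,0,0],1.5],
  [[0,0,0],[0,0,0],1.5],
])

```text
time_s: 10.7
ee_pos: [0.4829, -0.1598, 0.0691]
ee_rot: [[0.201, 0.98, -0.0], [0.98, -0.201, 0.0], [0.0, -0.0, -1.0]]
contact_force: [-0.2, 0.2, -3.1]
width: 0.0227
```

Call:
send_rows([
  [[0,0,0.1],[0,0,0],1.5],
  [[0,0,0.1],[0,0,0],1.5],
  [[0,0,0],[0,0,0],1.5],
])

```text
time_s: 11.0
ee_pos: [0.4829, -0.1598, 0.0671]
ee_rot: [[0.201, 0.98, -0.0], [0.98, -0.201, 0.0], [0.0, -0.0, -1.0]]
contact_force: [-1.4, 0.1, -3.1]
width: 0.0229
```

Call:
send_rows([
  [[0,0,0.1],[0,0,0],1.5],
  [[0,0,0.1],[0,0,0],1.5],
  [[0,0,0],[0,0,0],1.5],
])

```text
time_s: 11.3
ee_pos: [0.4829, -0.1598, 0.0651]
ee_rot: [[0.201, 0.98, -0.0], [0.98, -0.201, 0.0], [0.0, -0.0, -1.0]]
contact_force: [0.8, -0.4, -3.5]
width: 0.023
```

```bash
python3 snap.py f wrist|tail -3; python3 -c "
import cv2
im=cv2.imread('pics/wrist_f.png');cv2.imwrite('pics/f_z.png',cv2.resize(im[140:220,260:380],None,fx=6,fy=6,interpolation=cv2.INTER_CUBIC))"
```

```text
-2.12367217e-03,  1.49359989e-04]), 'ee_pos': array([ 0.48287548, -0.15982213,  0.06511537]), 'ee_rot': array([[ 2.01408407e-01,  9.79507317e-01, -2.63189585e-04],
       [ 9.79507349e-01, -2.01408378e-01,  1.33620329e-04],
       [ 7.78735027e-05, -2.84708391e-04, -9.99999956e-01]]), 'contact_force': array([ 0.75969953, -0.37388131, -3.47810552]), 'ft_torque': array([0.03900654, 0.03601396, 0.00469663]), 'width': 0.02297163829043361}
```

View pics/f_z.png

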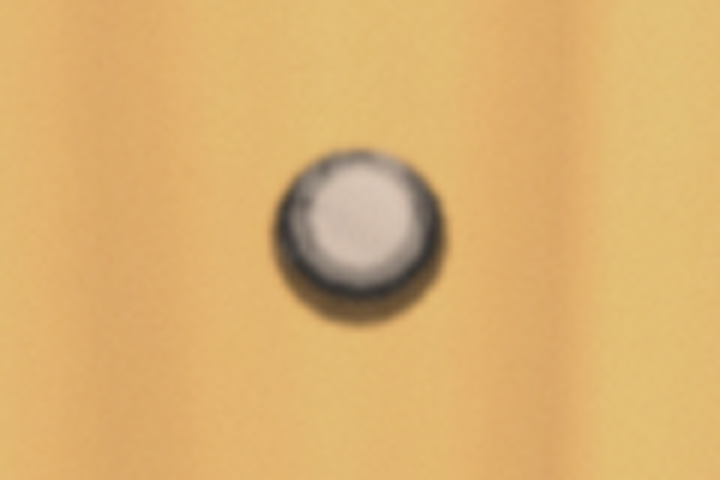

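The stud is about 3.5 mm into the hole, nearly concentric, with no contact force. Continuing down gently.

Call:
send_rows([
  [[0,0,0.1],[0,0,0],1.5],
  [[0,0,0.1],[0,0,0],1.5],
  [[0,0,0.1],[0,0,0],1.5],
  [[0,0,0],[0,0,0],1.5],
])

```text
time_s: 11.75
ee_pos: [0.4829, -0.1598, 0.0621]
ee_rot: [[0.201, 0.98, -0.0], [0.98, -0.201, 0.0], [0.0, -0.0, -1.0]]
contact_force: [0.0, -0.1, -4.0]
width: 0.0229
```

Call:
send_rows([
  [[0,0,0.1],[0,0,0],1.5],
  [[0,0,0.1],[0,0,0],1.5],
  [[0,0,0.1],[0,0,0],1.5],
  [[0,0,0.1],[0,0,0],1.5],
  [[0,0,0],[0,0,0],1.5],
])

```text
time_s: 12.25
ee_pos: [0.4829, -0.1598, 0.0581]
ee_rot: [[0.201, 0.979, -0.0], [0.979, -0.201, 0.0], [0.0, -0.0, -1.0]]
contact_force: [0.2, -0.1, -3.7]
width: 0.0232
```

Call:
send_rows([
  [[0,0,0.1],[0,0,0],1.5],
  [[0,0,0.1],[0,0,0],1.5],
  [[0,0,0.1],[0,0,0],1.5],
  [[0,0,0.1],[0,0,0],1.5],
  [[0,0,0],[0,0,0],1.5],
])

```text
time_s: 12.75
ee_pos: [0.4828, -0.1598, 0.0541]
ee_rot: [[0.201, 0.98, -0.0], [0.98, -0.201, 0.0], [0.0, -0.0, -1.0]]
contact_force: [-0.2, 0.5, -3.1]
width: 0.0233
```

Call:
send_rows([
  [[0,0,0.1],[0,0,0],1.5],
  [[0,0,0.1],[0,0,0],1.5],
  [[0,0,0.1],[0,0,0],1.5],
  [[0,0,0.1],[0,0,0],1.5],
  [[0,0,0],[0,0,0],1.5],
])

```text
time_s: 13.25
ee_pos: [0.4829, -0.1598, 0.0501]
ee_rot: [[0.201, 0.98, -0.0], [0.98, -0.201, 0.0], [0.0, -0.0, -1.0]]
contact_force: [-0.1, -0.5, -4.2]
width: 0.0225
```

Call:
send_rows([
  [[0,0,0.1],[0,0,0],1.5],
  [[0,0,0.1],[0,0,0],1.5],
  [[0,0,0.1],[0,0,0],1.5],
  [[0,0,0.1],[0,0,0],1.5],
  [[0,0,0],[0,0,0],1.5],
])

```text
time_s: 13.75
ee_pos: [0.4828, -0.1598, 0.0461]
ee_rot: [[0.201, 0.98, -0.0], [0.98, -0.201, 0.0], [0.0, -0.0, -1.0]]
contact_force: [0.4, -0.2, -3.6]
width: 0.0231
```

Call:
send_rows([
  [[0,0,0.05],[0,0,0],1.5],
  [[0,0,0.05],[0,0,0],1.5],
  [[0,0,0],[0,0,0],1.5],
])

```text
time_s: 14.05
ee_pos: [0.483, -0.1599, 0.0452]
ee_rot: [[0.201, 0.98, -0.0], [0.98, -0.201, -0.0], [-0.0, -0.0, -1.0]]
contact_force: [-0.1, -0.4, -3.7]
width: 0.0228
```

Call:
send_rows([
  [[0,0,0.03],[0,0,0],1.5],
  [[0,0,0.03],[0,0,0],1.5],
  [[0,0,0],[0,0,0],1.5],
])

```text
time_s: 14.35
ee_pos: [0.483, -0.1599, 0.0448]
ee_rot: [[0.201, 0.98, 0.0], [0.98, -0.201, -0.0], [-0.0, 0.0, -1.0]]
contact_force: [-0.4, -0.3, -3.0]
width: 0.0234
```

Call:
send_rows([
  [[0,0,0.03],[0,0,0],1.5],
  [[0,0,0],[0,0,0],1.5],
  [[0,0,0],[0,0,0],1.5],
])

```text
time_s: 14.65
ee_pos: [0.483, -0.1599, 0.0447]
ee_rot: [[0.201, 0.98, 0.0], [0.98, -0.201, -0.0], [-0.0, 0.0, -1.0]]
contact_force: [-2.3, 1.0, 5.0]
width: 0.0229
```

Touchdown at TCP z 0.0447, exactly the home height, with about 5 N net. Releasing.

Call:
send_rows([
  [[0,0,0],[0,0,0],1.5],
  [[0,0,0],[0,0,0],1.5],
  [[0,0,0],[0,0,0],2.4],
  [[0,0,0],[0,0,0],3],
  [[0,0,0],[0,0,0],4],
  [[0,0,0],[0,0,0],6],
  [[0,0,0],[0,0,0],8],
  [[0,0,0],[0,0,0],8],
  [[0,0,0],[0,0,0],8],
  [[0,0,0],[0,0,0],8],
], squeeze=20)

```text
time_s: 15.65
ee_pos: [0.483, -0.1599, 0.0444]
ee_rot: [[0.201, 0.98, 0.0], [0.98, -0.201, 0.0], [0.0, 0.0, -1.0]]
contact_force: [-0.3, 0.4, -0.4]
width: 0.08
```

Call:
send_rows([
  [[0,0,-0.3],[0,0,0],8],
  [[0,0,-0.7],[0,0,0],8],
  [[0,0,-1.5],[0,0,0],8],
  [[0,0,-2.5],[0,0,0],8],
  [[0,0,-3],[0,0,0],8],
  [[0,0,-3],[0,0,0],8],
  [[0,0,-3],[0,0,0],8],
  [[0,0,-2],[0,0,0],8],
  [[0,0,-1],[0,0,0],8],
  [[0,0,0],[0,0,0],8],
  [[0,0,0],[0,0,0],8],
])

```text
time_s: 16.75
ee_pos: [0.4826, -0.1596, 0.2137]
ee_rot: [[0.201, 0.98, -0.001], [0.98, -0.201, 0.0], [0.0, -0.001, -1.0]]
contact_force: [0.3, -0.7, -0.5]
width: 0.0797
```

```bash
python3 snap.py g wrist side top|tail -8
```

```text
[-0.97647591  0.02182166 -0.21451948]
 [ 0.21432024 -0.01111996 -0.97670015]] [0.00578242 0.65416388 1.33743462] None
{'time_s': 16.85, 'joints': array([-2.66332871e+01,  1.51364008e+01, -1.87917178e+01,  5.62132528e+01,
        8.27704404e-04,  7.49868843e+01]), 'qvel': array([ 0.00563835,  0.28971042,  0.11328472,  0.13975009, -0.01132041,
       -0.02429514]), 'joint_efforts': array([ 1.36773198e-02, -4.07155895e+01,  2.57919323e+01,  5.23056624e-04,
        8.60637692e-05,  3.40263932e-05]), 'ee_pos': array([ 0.48215789, -0.15945585,  0.21304554]), 'ee_rot': array([[ 2.01423510e-01,  9.79501778e-01, -2.19911185e-03],
       [ 9.79504029e-01, -2.01421461e-01,  1.11899258e-03],
       [ 6.53106905e-04, -2.37943033e-03, -9.99996956e-01]]), 'contact_force': array([ 0.75743008,  0.28870284, -0.95901336]), 'ft_torque': array([ 0.00871381,  0.00518672, -0.02277785]), 'width': 0.07991816853171191}
```

View pics/wrist_g.png

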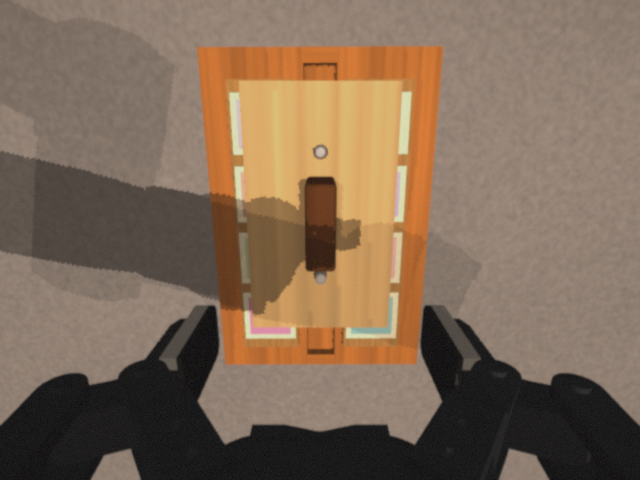

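View pics/side_g.png

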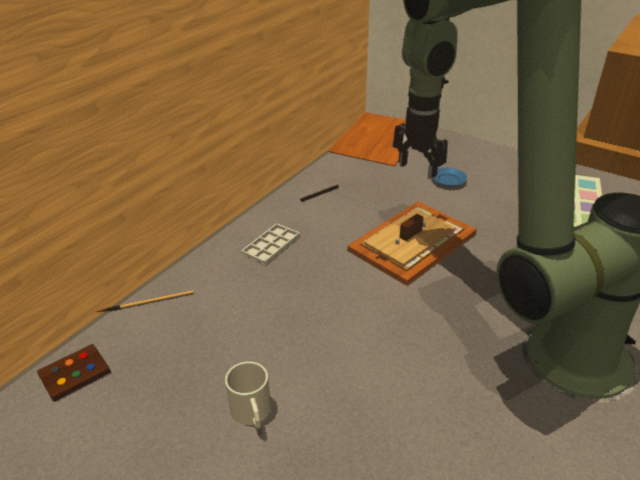

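Both studs stand through the holes at (320,152) and (320,277). The plate lies on the pads, and the mug, dish and palette look unmoved. I'll check height and tilt from depth, then hand in.

```bash
python3 - <<'E'
from geo import *
import cv2
np.set_printoptions(precision=4,suppress=True)
W=load('wrist_g')
for n,pts in dict(plate=((270,100),(370,100),(385,200),(375,310),(300,310)),base=((213,60),(427,60),(215,200),(228,350),(405,350))).items():
  P=[]
  for x,y in pts:
    d=np.median(W['depth'][y-3:y+4,x-3:x+4]);o,v=ray(W,(x,y));P.append(o+v*d)
  print(n,np.array(P)[:,2])
a=cv2.imread('pics/top_a.png').astype(int);b=cv2.imread('pics/top_g.png').astype(int)
for n,(x,y,r) in dict(dish=(533,300,26),mug=(97,320,26),pal=(292,201,32)).items():
  print(n,np.abs(a-b)[y-r:y+r,x-r:x+r].mean())
c=[atz(W,p,.034) for p in((238,80),(402,80),(393,327),(248,327))];C=sum(c)/4
e=[atz(W,p,.018) for p in((199,47),(441,47),(418,363),(225,363))];E=sum(e)/4
v=e[0]-e[3]+e[1]-e[2];v/=np.linalg.norm(v);w=c[0]-c[3]+c[1]-c[2]
print('plate-base y,x',(C-E)@v,(C-E)@np.array([v[1],-v[0],0]),np.degrees(np.arctan2(w[1],w[0])-np.arctan2(v[1],v[0])))
E
```

```text
plate [0.0354 0.0353 0.0352 0.0357 0.0354]
base [0.0191 0.0191 0.0191 0.0191 0.0195]
dish 3.0585552268244576
mug 3.47534516765286
pal 4.263997395833333
plate-base y,x 0.012616165283236698 -0.00047599944258325846 -0.1759957421128493
```

```bash
python3 -c "
from rig import robot
print(robot.close_job())"
```

```text
the job is handed in; nothing more can be done
None
```

I picked up the plate by its handle, fitted it over both studs and lowered it onto the card pads. Then I let go, backed the arm off about 17 cm and handed the job in at about 17 s of the 72 s allowed. `close_job()` gives no verdict, so the result rests on my own checks.

**Finding the studs:** I located them from the cameras rather than by feel, with their midpoint at about +14 mm along base y. A look through the near hole corrected the approach by 0.6 mm. I then lowered in steps of 1 mm or less and saw no contact force until touchdown at home height, where I read about 5 N upward on the tool.

**Last checks:**

| Check | Measured | Required |
|---|---|---|
| Underside height above the base's underside | about 24.2 mm | 21 to 26.5 mm |
| Position along base y | about +12.6 mm | +2 to +40 mm |
| Position along base x | about −0.5 mm | within 5 mm |
| Angle to the base's long side | about 0.2° (0.003 rad) | under 0.06 rad |
| Levelness (five points on the plate top) | heights agree within 0.5 mm | tilt under 0.035 rad |

- **Studs:** Both are visible through the holes.
- **Other objects:** The dish, mug and palette look unmoved in the pictures.
- **Disagreements:** Depth readings ran about 1 mm high on both base and plate, so I used their difference. The stud midpoint (+14 mm) and the final plate position (+12.6 mm) differ by about 1.5 mm, which is within the camera calibration error. No check failed.

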